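Lock a fresh water-filter cartridge into its bayonet well

TASK

Fit the loose filter cartridge into the empty well of the water-filter unit: let its two lugs down through the collar's slots, push it in against the spring and twist it clockwise (seen from above) about a quarter turn until it meets the stop, then let go so that the spring lifts it into its lock. Feel for the slots and do not force it: never press or wrench the cartridge against the unit with more than about 60 N. Leave the other things on the table where they are.

Things in the scene. Friction and masses are not known exactly. Their poses are not given: they have to be found in the camera images.
- cartridge_mid (a point): Centre (half-way up) of the loose white filter cartridge, 129 mm tall, 0.26 to 0.48 kg, at first standing upright on the table; z up. From its underside: round stem 0 to 30 mm, 44 mm across (lowest 4 mm: 36 mm); round body 30 to 95 mm, 60 mm across; flat-sided grey grip bar 95 to 129 mm, 60 mm long (along x), 22 mm thick (along y). Half a turn about z makes no difference.
- lugs (a point): Point on the cartridge's axis, 11.5 mm above its underside, at mid-height of its two lugs. They stick out of the stem along +x and -x, right below the two ends of the grip bar, out to 32 mm from the axis; each is 10 mm wide and 7 mm high.
- cartridge: The same loose cartridge; origin at the centre of its underside.
- well (a point): Centre of the empty well's mouth, on the top of its grey bayonet collar, 108 mm above the table; axes as the unit's. Collar 104 mm across, 8 mm thick, hole 48 mm, two opposite slots 14 mm wide for the lugs, nominally on the line 80 deg counter-clockwise from x (from above), but the collar may be set up to 34 deg either way, held fast; this angle is not measured. Lugs that miss rest on its top.
- well_under (a point): Point on the well's axis at the collar's underside, 8 mm below its mouth. Once the lugs are below it (cartridge's underside 15 to 22 mm below this point; at 22 mm its body hits the collar) the cartridge turns clockwise, 80 to 88 deg, to a hard stop; counter-clockwise is blocked. Over the last 12 deg or so 4 mm deep pockets in the collar's underside can catch the lugs: locked, the cartridge's underside is 11 mm below this point.
- well_spring (a point): Top of the spring valve at rest, on the well's axis, 14 mm below its mouth. From there down it pushes the cartridge's underside up with 8 N, rising by 0.5 N per mm. Lugs under the collar stay there if let go, so a new grip can be taken in mid-turn. Locked, the grip bar lies along the unit's x axis, give or take the collar's 34 deg and some play.
- unit: The fixed water-filter unit, a white box 180 mm (x) by 280 mm (y), 100 mm high; origin under its centre, on the table; z up. The empty well is 65 mm to +y of its centre. In the other well, 65 mm to -y, a like cartridge is already fitted, grip bar along x, top 218 mm above the table; a short spout comes out of the -y end.
- steel_bowl: Bystander: steel bowl, 150 mm across, 60 mm high; origin under its centre.
- cup: Bystander: cup, 72 mm across, 80 mm high; origin under its centre.
- jar: Bystander: jar, 64 mm across, 90 mm high; origin under its centre.
- spoon: Bystander: white spoon, 160 mm long, lying flat.
- cap_ring: Bystander: loose plastic ring, 52 mm across, 14 mm high; origin under its centre.
- tub: Bystander: clear plastic tub, 130 mm across (two small side handles), 110 mm high; origin under its centre.
- brush: Bystander: wooden brush, 200 mm long, lying flat.
Things that resemble listed ones, but are neither listed nor needed, are in the scene too. Leave any yellow look-alike of the cartridge alone.

How it is judged:
By the outcome, as a careful person would: the job done as asked, in the order asked, and still so for the second after the job is handed in, with the robot touching nothing.
It also fails if it takes over 70 s, if anything falls off the work surface, if the arm or the gripper's body presses on something with over 40 N, if the wrist force passes 120 N, or if a joint passes its speed limit or range.

ROBOT

A 6-joint arm with a two-finger parallel gripper is mounted at the origin on the work surface. World frame = base frame: x ahead of the robot, y to its left, z up, the work surface at z = 0. Lengths are in m, angles in rad, forces in N, time in s.
With the tool pointing down it reaches from about 0.4 to 0.825 m from the base axis. Payload 7 kg.
Tool frame: the origin (TCP) lies midway between the tips of the shut fingers; the grasp point (between the pads) lies 19 mm behind it; z points along the fingers, y is the line along which they close (so a half turn about z gives the same grasp; the last joint's range is limited). The gripper opens to 88 mm and grips with 3 to 60 N. Pads are 19 mm wide; open, the fingers measure 130 mm over their backs; the gripper's body (78 mm by 193 mm) begins 47 mm behind the grasp point.
Start: joints at [-1.02, 0.359, 0.012, 0, -1.224, -0.288], TCP at [0.175, -0.652, 0.227] pointing down, gripper open.
Joint ranges: [-3.07, 3.07], [-1.43, 2.12], [-1.02, 1.25], [-3.03, 1.67], [-3.05, -0], [-3.03, 3.03]. Speed limits (rad/s): [2.39, 2.39, 3.01, 3.14, 3.14, 3.14].

INTERFACE

Orientations are given as [roll, pitch, yaw] about the fixed x, y, z axes, in that order (R = Rz(yaw) Ry(pitch) Rx(roll)).
In Python, from station import monitor, viewer, arm gives the robot as it stands.
- The arm moves only by the tool move_arm, never from a script. Its argument "deltas" is a list that holds one entry, the list of rows, each a list of 7 numbers: the turn, a rotation vector about the tool's x, y, z in degrees, then the shift along the tool's x, y, z in m, then the finger opening in m, from 0 to 0.0876. A call has 1 to 12 rows; each row is the pose to reach, as a shift and turn from the pose commanded when the call began, along the tool's axes at that moment; what a row does not reach only later rows make up. A row lasts 1/12 s, in which the tool goes at most 41.7 mm and 7.16 degrees, less where a joint would pass 70% of its speed; a pose out of reach is approached as far as the arm can. A call with a gripper value outside its range is refused whole. The fingers move at their own pace and stop on an object; "force" is the grip in N (left out, the last holds). Time passes only in rows, so rows that repeat a pose let the fingers close. It gives the time, the measured TCP pose, the force and the opening at its end, in the units of the state.
- monitor.get_state(): the state, without advancing time (a new reading comes with each control period).
- viewer.grab_frame(name): name is "scene" or "side" or "wrist"; returns a dict with "frame" (420x560x3 uint8, blue, green, red), "vfov" (degrees; the focal length in pixels is half the picture's height over the tangent of half this angle, whatever the lens; pixels are square), "cx", "cy" (the principal point, pixels), "D" ([k1, k2, p1, p2, k3] as OpenCV has them; the pictures are not rectified), "xyz" and "orientation" of the camera in the world; the wrist camera has in their place "hand_eye" (4x4, takes a point from camera to tool coordinates, whose origin is the TCP and whose axes are the flange's). Camera axes: x right, y down, z forward; pixel columns grow to the right and rows downward; lengths in m; the calibration is good to about 2 mm. A picture is of the moment at which its call begins: read the wrist's pose just before it. There is no depth.
- arm.job_done(): hands the job in, once; it reports no verdict.
The state is a dict: "t": time; "q": joint angles; "qd": joint speeds; "joint_efforts": joint torques, N m; "eef_pos": TCP position; "ee_rot": TCP orientation; "force": force on the tool from outside, world axes, zero at the start; "moment": the same for the moment, N m; "width": finger opening in m.
Only numpy, scipy, OpenCV 4.12 (cv2) and the standard library are available. Lean on these libraries where they do the work, as an engineer would, in place of code of your own. Each camera call takes 0.05 s, during which the arm holds its last target. There are 200 camera calls.

## Working session

There is one attempt and no reset: what is moved stays moved. The work goes in short steps, Python scripts to look and compute and a tool call to move; the robot and the scene stay as the last step left them, time stands still between calls to the robot, and variables do not carry over. Pictures are saved under pics/ and viewed, on a budget of 10 in all, crops included, one or two more only if the job needs it, and the job is handed in when it is done.

Besides the shell and the picture viewer there is one more tool, called after "Emit:" by a JSON object that holds its "method" and its "body". move_arm: Moves the arm, as the interface text tells. Its arguments: {"type":"object","properties":{"deltas":{"type":"array","items":{"type":"array","items":{"type":"array","items":{"type":"number"}}}},"force":{"type":"number"}},"required":["deltas"]}

```bash
mkdir -p pics; ls; python3 - <<'E'
from station import monitor, viewer
import cv2,pickle
s=monitor.get_state();print({k:s[k] for k in('t','eef_pos','ee_rot','force','width')})
for n in('scene','side','wrist'):
    f=viewer.grab_frame(n);pickle.dump((s,f),open(f'pics/{n}0.pkl','wb'))
    cv2.imwrite(f'pics/{n}0.png',f['frame']);print(n,{k:v for k,v in f.items() if k!='frame'})
E
```

```text
pics
{'t': 0.0, 'eef_pos': array([ 0.17520297, -0.6513548 ,  0.2255973 ]), 'ee_rot': array([ 3.13991341e+00, -1.34559741e-04, -2.87892664e+00]), 'force': array([-0.13647637, -0.36023368, -0.29282083]), 'width': 0.08769210086601288}
scene {'vfov': 52.93393507237471, 'cx': 279.94014071111764, 'cy': 204.00923151664205, 'D': array([-0.13155698,  0.        ,  0.        ,  0.        ,  0.        ]), 'xyz': array([1.19356174, 0.45655835, 1.08856194]), 'orientation': array([-2.43213705,  0.00860299,  2.25921764])}
side {'vfov': 53.29727147436551, 'cx': 273.99510035807907, 'cy': 209.12019942963937, 'D': array([-0.09925564,  0.        ,  0.        ,  0.        ,  0.        ]), 'xyz': array([0.13295339, 0.90976273, 0.87970238]), 'orientation': array([-2.20004965, -0.00812846, -2.71439662])}
wrist {'vfov': 67.88177467749323, 'cx': 282.55669312351193, 'cy': 211.61374010301554, 'D': array([-0.01584937,  0.        ,  0.        ,  0.        ,  0.        ]), 'hand_eye': array([[-4.71704811e-04, -9.55760749e-01, -2.94144807e-01,
         7.97050491e-02],
       [ 9.99999552e-01, -6.92104565e-04,  6.45198466e-04,
         1.41334576e-04],
       [-8.20234333e-04, -2.94144371e-01,  9.55760648e-01,
        -1.57438593e-01],
       [ 0.00000000e+00,  0.00000000e+00,  0.00000000e+00,
         1.00000000e+00]])}
```

View pics/scene0.png

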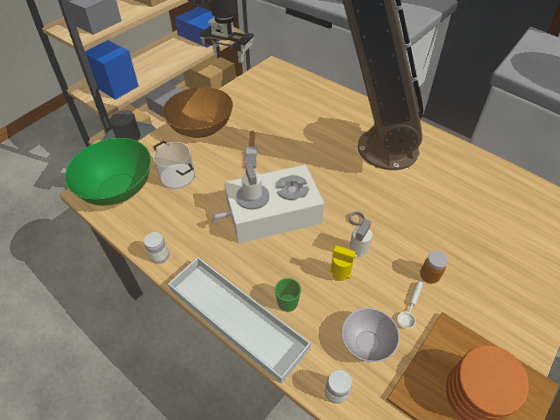

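View pics/side0.png

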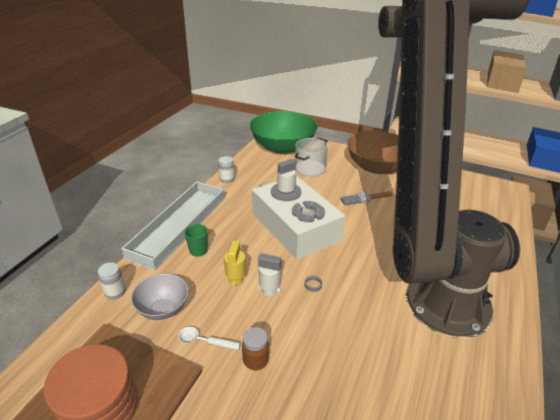

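The scene view shows the white cartridge at about (361,238) with its bar at (362,230). The yellow look-alike is at (342,263), the empty well at (291,187) and the fitted one at (252,190). In the side view the cartridge is at (269,273) and the well at (308,211).

```bash
cat > h.py <<'E'
import numpy as np,cv2,pickle
from scipy.spatial.transform import Rotation as R
def cam(s,f):
    if 'hand_eye' in f:
        T=np.eye(4);T[:3,:3]=R.from_euler('xyz',s['ee_rot']).as_matrix();T[:3,3]=s['eef_pos']
        T=T@f['hand_eye'];return T[:3,:3],T[:3,3]
    return R.from_euler('xyz',f['orientation']).as_matrix(),np.array(f['xyz'])
def K(f):
    h=f['frame'].shape[0];fl=h/2/np.tan(np.radians(f['vfov']/2))
    return np.array([[fl,0,f['cx']],[0,fl,f['cy']],[0,0,1.]])
def rays(s,f,px):
    M,o=cam(s,f);u=cv2.undistortPoints(np.array(px,float).reshape(-1,1,2),K(f),f['D'])[:,0]
    return o,np.c_[u,np.ones(len(u))]@M.T
def onplane(s,f,px,z):
    o,d=rays(s,f,px);return o+d*((z-o[2])/d[:,2])[:,None]
def proj(s,f,P):
    M,o=cam(s,f);return cv2.projectPoints((np.array(P,float)-o)@M,np.zeros(3),np.zeros(3),K(f),f['D'])[0][:,0]
def load(n):return pickle.load(open(f'pics/{n}.pkl','rb'))
def grab(n,name):
    from station import monitor,viewer
    s=monitor.get_state();f=viewer.grab_frame(n);pickle.dump((s,f),open(f'pics/{name}.pkl','wb'))
    return s,f
def tri(a,b):
    A=np.zeros((3,3));c=np.zeros(3)
    for o,d in(a,b):
        d=d/np.linalg.norm(d);P=np.eye(3)-np.outer(d,d);A+=P;c+=P@o
    return np.linalg.solve(A,c)
E
python3 - <<'E'
from h import *
for n,w,c in(('scene0',(291,187),(363,230)),('side0',(308,211),(270,262))):
    s,f=load(n);print(n,onplane(s,f,[w],.108),onplane(s,f,[c],.125))
ims=[]
for n,x,y in(('scene0',320,215),('side0',290,235)):
    s,f=load(n);ims.append(cv2.resize(f['frame'][y-75:y+75,x-100:x+100],None,fx=4,fy=4,interpolation=cv2.INTER_CUBIC)[::1])
cv2.imwrite('pics/zoom.png',cv2.resize(np.vstack(ims),(400*1,600)) if 0 else np.hstack([cv2.resize(i[:, 100:700],(400,400)) for i in ims]))
E
```

```text
scene0 [[ 0.47169199 -0.10277884  0.108     ]] [[0.48577923 0.17213304 0.125     ]]
side0 [[ 0.46627493 -0.09363684  0.108     ]] [[0.46905137 0.18186553 0.125     ]]
```

View pics/zoom.png

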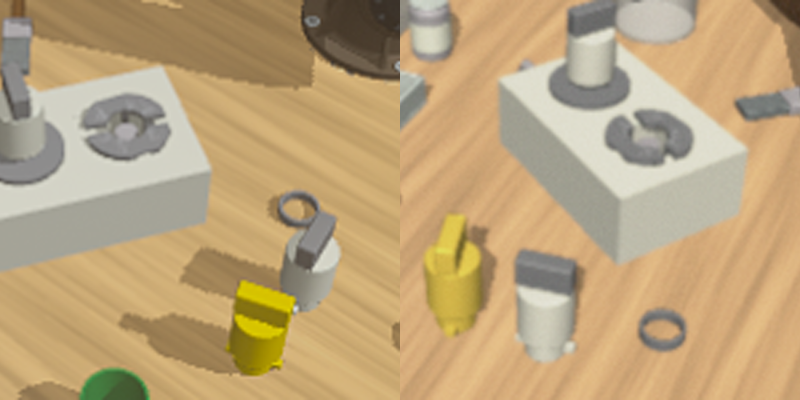

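The zoom shows slots in the collar, roughly along the unit's y, and the lugs below the bar ends. I'll go up to a point between the cartridge and the well for one wrist look that takes in both.

Emit:
{"method": "move_arm", "body": {"deltas": [[[0, 0, 0, -0.02, 0.03, -0.02, 0.0876], [0, 0, 0, -0.05, 0.064, -0.03, 0.0876], [0, 0, 0, -0.075, 0.096, -0.04, 0.0876], [0, 0, 0, -0.1, 0.128, -0.05, 0.0876], [0, 0, 0, -0.125, 0.16, -0.055, 0.0876], [0, 0, 0, -0.15, 0.19, -0.06, 0.0876], [0, 0, 0, -0.175, 0.222, -0.065, 0.0876], [0, 0, 0, -0.2, 0.254, -0.07, 0.0876], [0, 0, 0, -0.225, 0.286, -0.075, 0.0876], [0, 0, 0, -0.25, 0.318, -0.08, 0.0876], [0, 0, 0, -0.275, 0.35, -0.085, 0.0876], [0, 0, 0, -0.295, 0.375, -0.09, 0.0876]]]}}

```text
t: 1.15
eef_pos: [0.3629, -0.2107, 0.317]
ee_rot: [3.142, 0.001, -2.878]
force: [0.8, -0.7, 0.6]
width: 0.0877
```

Emit:
{"method": "move_arm", "body": {"deltas": [[[0, 0, 0, -0.02, 0.026, -0.005, 0.0876], [0, 0, 0, -0.045, 0.057, -0.01, 0.0876], [0, 0, 0, -0.07, 0.09, -0.015, 0.0876], [0, 0, 0, -0.095, 0.122, -0.02, 0.0876], [0, 0, 0, -0.12, 0.154, -0.025, 0.0876], [0, 0, 0, -0.14, 0.18, -0.025, 0.0876], [0, 0, 0, -0.155, 0.2, -0.025, 0.0876], [0, 0, 0, -0.162, 0.208, -0.025, 0.0876], [0, 0, 0, -0.162, 0.208, -0.025, 0.0876], [0, 0, 0, -0.162, 0.208, -0.025, 0.0876], [0, 0, 0, -0.162, 0.208, -0.025, 0.0876]]]}}

```text
t: 2.07
eef_pos: [0.4648, 0.0291, 0.3415]
ee_rot: [-3.141, -0.0, -2.879]
force: [-0.4, -0.1, 0.4]
width: 0.0879
```

```bash
python3 - <<'E'
from h import *
s,f=grab('wrist','w1');print(s['t'],s['eef_pos'],s['ee_rot'],s['q'],s['force'])
cv2.imwrite('pics/w1.png',cv2.resize(f['frame'],(800,600),interpolation=cv2.INTER_CUBIC))
E
```

```text
2.0667 [0.46476324 0.02913018 0.34149628] [-3.14149024e+00 -3.92319542e-04 -2.87919007e+00] [ 4.87117409e-01 -5.34690344e-02 -2.26911451e-01  1.26036300e-05
 -1.39775919e+00 -1.79551331e+00] [-0.38813224 -0.13112824  0.39453608]
```

View pics/w1.png

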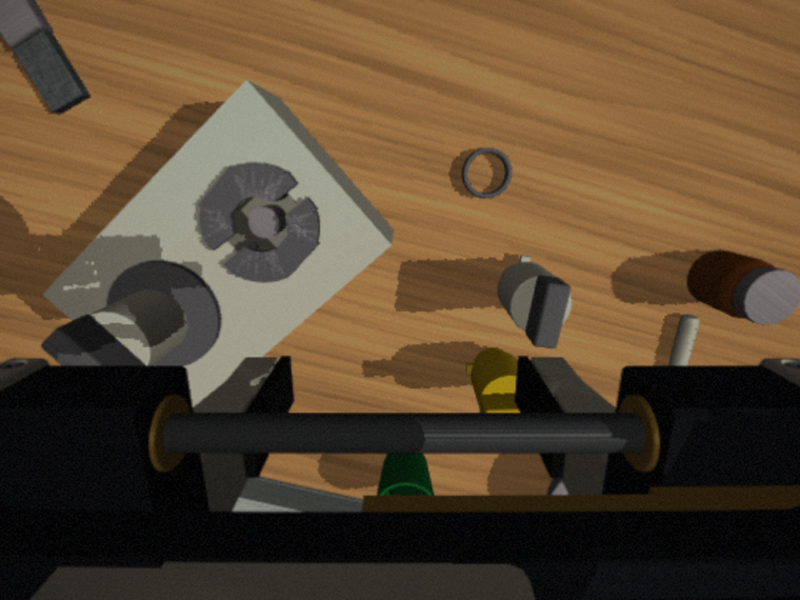

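The wrist view (800 px scale) shows the empty collar centred at about (258,222), with slots at about (302,190) and (207,250). The loose cartridge's bar top runs from (556,280) to (545,345), and the yellow look-alike at (495,380) sits close to the cartridge.

```bash
python3 - <<'E'
from h import *
s,f=load('w1')
g=f['frame'];hsv=cv2.cvtColor(g,cv2.COLOR_BGR2HSV)
px=lambda l:np.array(l,float)*.7
print('well',onplane(s,f,px([(258,222),(302,190),(207,250)]),.108))
p=onplane(s,f,px([(302,190),(207,250)]),.108);d=p[0]-p[1];print('slot ang',np.degrees(np.arctan2(d[1],d[0])))
u=onplane(s,f,px([(248,81),(45,295),(391,236)]),.1);a=u[0]-u[1];b=u[2]-u[0];print('unit y',np.degrees(np.arctan2(a[1],a[0])),np.degrees(np.arctan2(b[1],b[0])),np.linalg.norm(a),np.linalg.norm(b))
r=g[int(.7*265):int(.7*360),int(.7*490):int(.7*590)]
p=onplane(s,f,px([(556,280),(545,345)]),.129);d=p[0]-p[1];print('bar',p,p.mean(0),np.degrees(np.arctan2(d[1],d[0])))
print('yellow',onplane(s,f,px([(495,380)]),.09))
# two-view bar, scene+side zoom pts -> original px
sc=lambda x,y,cx,cy:[((x)/2.667+cx-75),y/2.667+cy-75]
S,F=load('scene0');S2,F2=load('side0')
print(tri([*rays(S,F,[sc(318,232,320,215)])][:1]+[rays(S,F,[sc(318,232,320,215)])[1][0]],[rays(S2,F2,[sc(147,258,290,235)])[0],rays(S2,F2,[sc(147,258,290,235)])[1][0]]))
E
```

```text
well [[ 0.46593192 -0.10149211  0.108     ]
 [ 0.42942881 -0.06969231  0.108     ]
 [ 0.50203704 -0.14129476  0.108     ]]
slot ang 135.39959242935655
unit y 145.8349481353563 57.37291909079903 0.27803277586809927 0.17175724632268488
bar [[0.4444664  0.15925316 0.129     ]
 [0.50345011 0.17108675 0.129     ]] [0.47395825 0.16516996 0.129     ] -168.655659825713
yellow [[0.56485596 0.15243532 0.09      ]]
[0.47585431 0.16889782 0.12874559]
```

Emit:
{"method": "move_arm", "body": {"deltas": [[[0, 0, 1, -0.007, 0.02, 0.015, 0.0876], [0, 0, 2, -0.018, 0.05, 0.035, 0.0876], [0, 0, 3, -0.027, 0.08, 0.06, 0.0876], [0, 0, 3.7, -0.038, 0.11, 0.085, 0.0876], [0, 0, 3.7, -0.045, 0.13, 0.1, 0.0876], [0, 0, 3.7, -0.045, 0.13, 0.1, 0.0876], [0, 0, 3.7, -0.045, 0.13, 0.1, 0.0876], [0, 0, 3.7, -0.045, 0.13, 0.1, 0.0876]]]}}

```text
t: 2.78
eef_pos: [0.4751, 0.1662, 0.2421]
ee_rot: [-3.142, 0.001, -2.944]
force: [0.8, -0.7, 1.0]
width: 0.0877
```

```bash
python3 - <<'E'
from h import *
s,f=grab('wrist','w2');print(s['t'],s['eef_pos'],s['ee_rot'],s['q'])
im=cv2.resize(f['frame'],(800,600),interpolation=cv2.INTER_CUBIC)
c=s['eef_pos'];a=np.radians(11.3);x=np.array([np.cos(a),np.sin(a),0])
p=proj(s,f,[[*c[:2],.129]]);cv2.circle(im,tuple(int(v) for v in p[0]/.7),3,(0,0,255),-1)
cv2.imwrite('pics/w2.png',im)
E
```

```text
2.7833 [0.47508914 0.16624562 0.24213678] [-3.14150156e+00  5.26479057e-04 -2.94393120e+00] [ 7.27827983e-01  6.24142817e-02 -3.34268824e-01  3.73908820e-04
 -1.17370510e+00 -2.10110742e+00]
```

View pics/w2.png

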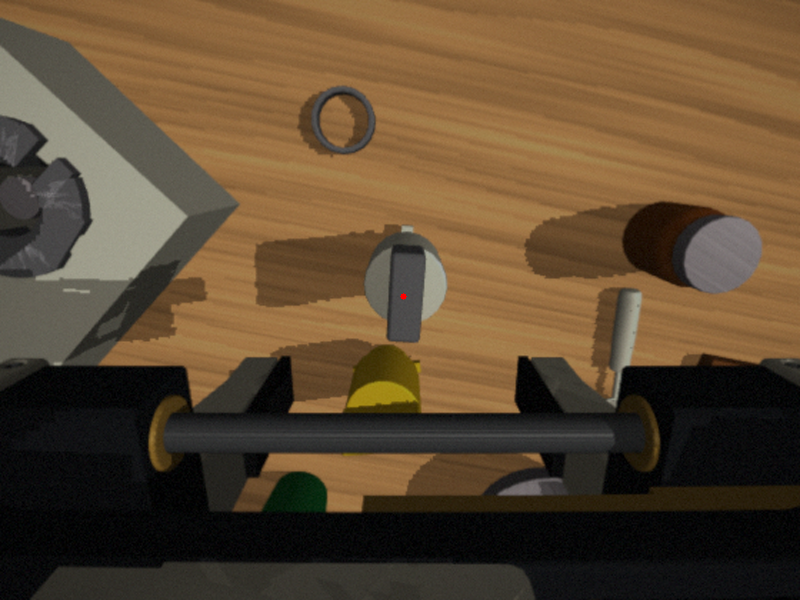

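The bar's top face runs from about (409,252) to (404,340), and the tool axis (red, 403,296) is close to its middle.

```bash
python3 - <<'E'
from h import *
s,f=load('w2')
p=onplane(s,f,np.array([(409,251),(404,340)])*.7,.129);d=p[0]-p[1];print(p.mean(0),np.linalg.norm(d),np.degrees(np.arctan2(d[1],d[0])),np.degrees(s['ee_rot'][2]))
# mask check
g=f['frame'];h=cv2.cvtColor(g,cv2.COLOR_BGR2HSV);m=((h[...,1]<50)&(h[...,2]<115)).astype(np.uint8);m2=np.zeros_like(m);m2[168:245,262:312]=m[168:245,262:312]
c=max(cv2.findContours(m2,0,1)[0],key=cv2.contourArea);print(cv2.minAreaRect(c))
e=R.from_euler('xyz',s['ee_rot']).as_matrix().T@(np.r_[p.mean(0)[:2],.099]-s['eef_pos']);print('tool shift',e)
E
```

```text
[0.47467897 0.16828037 0.129     ] 0.05873871589989153 -171.68209264928794 -168.67483303656394
((284.5, 203.5), (71.0, 45.0), 90.0)
tool shift [7.79732391e-05 2.08871150e-03 1.43136565e-01]
```

Emit:
{"method": "move_arm", "body": {"deltas": [[[0, 0, 3, 0, 0.002, 0.02, 0.0876], [0, 0, 3, 0, 0.002, 0.05, 0.0876], [0, 0, 3, 0, 0.002, 0.08, 0.0876], [0, 0, 3, 0, 0.002, 0.105, 0.0876], [0, 0, 3, 0, 0.002, 0.125, 0.0876], [0, 0, 3, 0, 0.002, 0.138, 0.0876], [0, 0, 3, 0, 0.002, 0.142, 0.0876], [0, 0, 3, 0, 0.002, 0.142, 0.0876], [0, 0, 3, 0, 0.002, 0.142, 0.0876]]]}}

```text
t: 3.58
eef_pos: [0.4753, 0.1689, 0.1008]
ee_rot: [3.141, 0.002, -2.996]
force: [0.3, -0.1, -0.7]
width: 0.0875
```

Emit:
{"method": "move_arm", "body": {"deltas": [[[0, 0, 0, 0, 0, 0, 0.04], [0, 0, 0, 0, 0, 0, 0.03], [0, 0, 0, 0, 0, 0, 0.015], [0, 0, 0, 0, 0, 0, 0.01], [0, 0, 0, 0, 0, 0, 0.01], [0, 0, 0, 0, 0, 0, 0.01], [0, 0, 0, 0, 0, 0, 0.01], [0, 0, 0, 0, 0, 0, 0.01], [0, 0, 0, 0, 0, 0, 0.01], [0, 0, 0, 0, 0, 0, 0.01]]], "force": 35}}

```text
t: 4.42
eef_pos: [0.4745, 0.1691, 0.0995]
ee_rot: [-3.142, -0.0, -2.996]
force: [0.0, 0.2, 0.1]
width: 0.0267
```

Emit:
{"method": "move_arm", "body": {"deltas": [[[0, 0, 0, 0, 0, 0, 0.005], [0, 0, 0, 0, 0, 0, 0.005], [0, 0, 0, 0, 0, 0, 0.005], [0, 0, 0, 0, 0, 0, 0.005], [0, 0, 0, 0, 0, -0.005, 0.005], [0, 0, 0, 0, 0, -0.015, 0.005], [0, 0, 0, 0, 0, -0.03, 0.005], [0, 0, 0, 0, 0, -0.05, 0.005], [0, 0, 0, 0, 0, -0.07, 0.005], [0, 0, 0, 0, 0, -0.085, 0.005], [0, 0, 0, 0, 0, -0.09, 0.005], [0, 0, 0, 0, 0, -0.09, 0.005]]]}}

```text
t: 5.42
eef_pos: [0.4751, 0.1696, 0.1914]
ee_rot: [3.14, 0.003, -2.996]
force: [0.8, -0.2, -4.2]
width: 0.0219
```

Emit:
{"method": "move_arm", "body": {"deltas": [[[0, 0, 0, 0.005, -0.01, -0.02, 0.005], [0, 0, 0, 0.012, -0.03, -0.045, 0.005], [0, 0, 0, 0.02, -0.06, -0.07, 0.005], [0, 0, 0, 0.028, -0.09, -0.09, 0.005], [0, 0, 0, 0.035, -0.12, -0.1, 0.005], [0, 0, 0, 0.04, -0.145, -0.1, 0.005], [0, 0, 0, 0.04, -0.155, -0.1, 0.005], [0, 0, 0, 0.04, -0.155, -0.1, 0.005], [0, 0, 0, 0.04, -0.155, -0.1, 0.005]]]}}

```text
t: 6.17
eef_pos: [0.4571, 0.0096, 0.2886]
ee_rot: [3.141, -0.001, -2.997]
force: [0.5, 0.4, -2.3]
width: 0.0219
```

```bash
python3 - <<'E'
from h import *
s,f=grab('wrist','w3');print(s['t'],s['eef_pos'],s['ee_rot'],s['force'])
cv2.imwrite('pics/w3.png',cv2.resize(f['frame'],(800,600),interpolation=cv2.INTER_CUBIC))
E
```

```text
6.1667 [0.45705764 0.00961767 0.28857429] [ 3.14149361e+00 -1.48503839e-03 -2.99744339e+00] [ 0.46007104  0.39267906 -2.29469801]
```

View pics/w3.png

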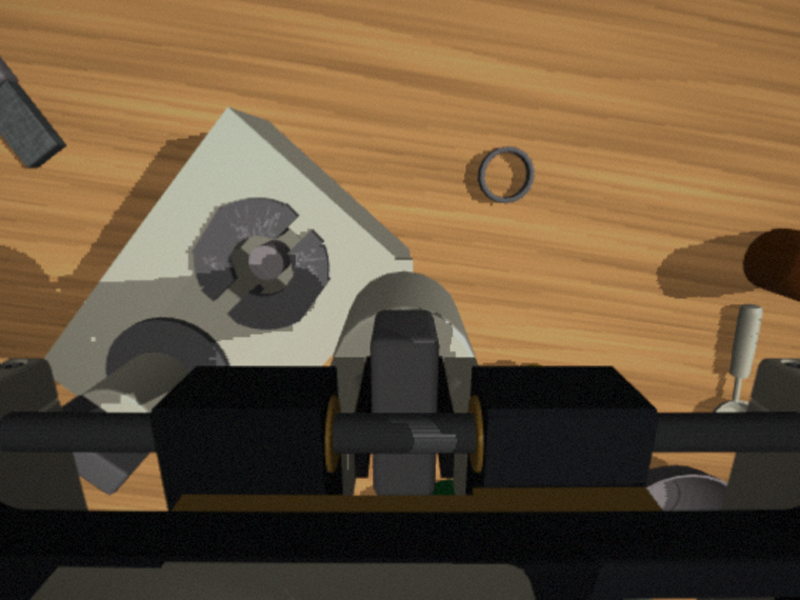

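The collar's outer edge spans about x 190–329 and y 197–329. The slots are at about (307,223) and (216,299), and the bar is held squarely.

```bash
python3 - <<'E'
from h import *
from scipy.optimize import least_squares
s,f=load('w3')
def fit(px,z=.108,r=None):
    p=onplane(s,f,np.array(px)*.7,z)[:,:2]
    g=least_squares(lambda v:np.hypot(*(p-v[:2]).T)-(r or v[2]),[*p.mean(0),.05]);return g.x,g.fun*1e3
print(fit([(190,257),(197,230),(222,206),(252,197),(329,262),(318,297),(295,320),(265,329),(232,312)]))
print(fit([(190,257),(197,230),(222,206),(232,312),(318,297),(295,320),(265,329)],r=.052))
c=fit([(190,257),(197,230),(222,206),(232,312),(318,297),(295,320),(265,329)],r=.052)[0][:2]
p=onplane(s,f,np.array([(307,223),(216,299)])*.7,.108);d=p[0]-p[1];print('slot',p,np.degrees(np.arctan2(d[1],d[0])))
# angular profile of brightness on the collar top at radii 36..46 mm
g=cv2.cvtColor(f['frame'],cv2.COLOR_BGR2GRAY).astype(np.float32);th=np.radians(np.arange(0,360,2))
for r in(.034,.042):
    q=proj(s,f,np.c_[c[0]+r*np.cos(th),c[1]+r*np.sin(th),0*th+.108]).astype(np.float32)
    v=cv2.remap(g,q[:,0],q[:,1],1).ravel().astype(int);print(r,[(int(2*i),int(v[i])) for i in list(range(55,85))],'\n',[(int(2*i),int(v[i])) for i in list(range(145,175))])
E
```

```text
(array([ 0.46559015, -0.10064837,  0.05167479]), array([ 2.72391773,  1.11563528, -1.30310645, -1.29406204,  1.45714639,
       -0.90658745,  0.11588812,  2.23132527, -4.14015684]))
(array([ 0.46516686, -0.10083413,  0.05      ]), array([ 2.23446872,  0.46443076, -2.07671684, -4.16369136, -0.89008136,
        0.24379138,  2.34839478]))
slot [[ 0.42932903 -0.06751738  0.108     ]
 [ 0.49929858 -0.13428108  0.108     ]] 136.3431076738517
0.034 [(110, 108), (112, 111), (114, 104), (116, 95), (118, 89), (120, 93), (122, 90), (124, 92), (126, 98), (128, 116), (130, 121), (132, 119), (134, 118), (136, 121), (138, 121), (140, 120), (142, 121), (144, 120), (146, 87), (148, 48), (150, 59), (152, 87), (154, 91), (156, 92), (158, 91), (160, 91), (162, 101), (164, 104), (166, 100), (168, 109)] 
 [(290, 55), (292, 55), (294, 57), (296, 55), (298, 53), (300, 54), (302, 54), (304, 57), (306, 56), (308, 55), (310, 52), (312, 51), (314, 72), (316, 88), (318, 92), (320, 94), (322, 97), (324, 98), (326, 103), (328, 100), (330, 92), (332, 95), (334, 83), (336, 66), (338, 57), (340, 54), (342, 55), (344, 55), (346, 54), (348, 57)]
0.042 [(110, 100), (112, 113), (114, 104), (116, 90), (118, 89), (120, 88), (122, 87), (124, 91), (126, 93), (128, 96), (130, 113), (132, 123), (134, 144), (136, 181), (138, 185), (140, 184), (142, 184), (144, 184), (146, 180), (148, 131), (150, 93), (152, 92), (154, 89), (156, 92), (158, 90), (160, 93), (162, 96), (164, 112), (166, 101), (168, 94)] 
 [(290, 57), (292, 54), (294, 55), (296, 56), (298, 53), (300, 54), (302, 56), (304, 56), (306, 58), (308, 56), (310, 54), (312, 55), (314, 68), (316, 108), (318, 118), (320, 117), (322, 118), (324, 117), (326, 115), (328, 118), (330, 118), (332, 102), (334, 66), (336, 57), (338, 55), (340, 56), (342, 54), (344, 54), (346, 53), (348, 53)]
```

Emit:
{"method": "move_arm", "body": {"deltas": [[[0, 0, -7, 0.001, -0.01, 0.002, 0.005], [0, 0, -14, 0.002, -0.025, 0.006, 0.005], [0, 0, -21, 0.003, -0.04, 0.01, 0.005], [0, 0, -28, 0.004, -0.055, 0.014, 0.005], [0, 0, -35, 0.005, -0.07, 0.018, 0.005], [0, 0, -42, 0.006, -0.085, 0.022, 0.005], [0, 0, -49, 0.007, -0.098, 0.026, 0.005], [0, 0, -56, 0.007, -0.107, 0.03, 0.005], [0, 0, -63, 0.007, -0.11, 0.036, 0.005], [0, 0, -70, 0.007, -0.11, 0.036, 0.005], [0, 0, -77, 0.007, -0.11, 0.036, 0.005], [0, 0, -84, 0.007, -0.11, 0.036, 0.005]]]}}

```text
t: 7.22
eef_pos: [0.4666, -0.0989, 0.2526]
ee_rot: [3.14, 0.0, -1.523]
force: [-0.3, -0.4, -1.7]
width: 0.0221
```

Emit:
{"method": "move_arm", "body": {"deltas": [[[0, 0, -7, 0, 0, 0, 0.005], [0, 0, -14, 0, 0, 0, 0.005], [0, 0, -21, 0, 0, 0, 0.005], [0, 0, -28, 0, 0, 0.005, 0.005], [0, 0, -35, 0, 0, 0.01, 0.005], [0, 0, -42, 0, 0, 0.015, 0.005], [0, 0, -49, 0, 0, 0.02, 0.005], [0, 0, -49, 0, 0, 0.025, 0.005], [0, 0, -49, 0, 0, 0.027, 0.005], [0, 0, -49, 0, 0, 0.027, 0.005], [0, 0, -49, 0, 0, 0.027, 0.005]]]}}

```text
t: 8.13
eef_pos: [0.4666, -0.0996, 0.2264]
ee_rot: [3.141, 0.0, -0.677]
force: [0.8, -0.4, -3.2]
width: 0.0216
```

```bash
python3 - <<'E'
from h import *
ims=[]
for n in('scene','side'):
    s,f=grab(n,n+'4')
    p=proj(s,f,[[.466,-.1,.115]])[0].astype(int);x,y=p
    ims.append(cv2.resize(f['frame'][y-50:y+50,x-50:x+50],(400,400),interpolation=cv2.INTER_CUBIC))
s,f=grab('wrist','w4')
print(s['t'],s['eef_pos'],np.degrees(s['ee_rot']),s['q'],s['force'],s['width'])
cv2.imwrite('pics/p4.png',np.hstack(ims))
E
```

```text
8.2333 [ 0.46673792 -0.09978854  0.22678351] [-1.79989822e+02 -1.65698128e-02 -3.87260539e+01] [ 2.03007893e-01  2.73976173e-02 -4.07613936e-01  1.20609244e-04
 -1.13546348e+00  6.91840468e-01] [-0.09319275  0.00632617 -2.444099  ] 0.02191896411284765
```

View pics/p4.png

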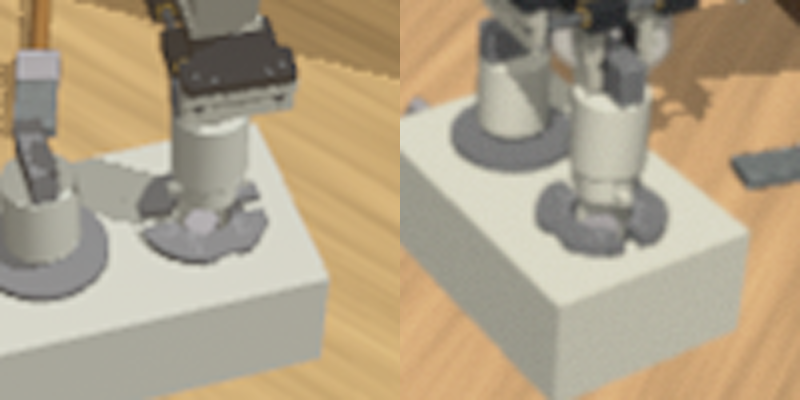

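The cartridge hangs over the well with its lugs close to the slot line. I'll descend gently in small steps and watch the force.

Emit:
{"method": "move_arm", "body": {"deltas": [[[0, 0, 0, 0, 0, 0.006, 0.005], [0, 0, 0, 0, 0, 0.013, 0.005], [0, 0, 0, 0, 0, 0.019, 0.005], [0, 0, 0, 0, 0, 0.023, 0.005], [0, 0, 0, 0, 0, 0.025, 0.005], [0, 0, 0, 0, 0, 0.026, 0.005], [0, 0, 0, 0, 0, 0.027, 0.005], [0, 0, 0, 0, 0, 0.028, 0.005], [0, 0, 0, 0, 0, 0.028, 0.005]]]}}

```text
t: 9.03
eef_pos: [0.4691, -0.1014, 0.2021]
ee_rot: [-3.14, -0.007, -0.673]
force: [-1.8, -3.9, 19.1]
width: 0.0214
```

Emit:
{"method": "move_arm", "body": {"deltas": [[[0, 0, 0, 0, 0, 0.0005, 0.005], [0, 0, 0, 0, 0, 0.001, 0.005], [0, 0, 0, 0, 0, 0.0015, 0.005], [0, 0, 0, 0, 0, 0.002, 0.005], [0, 0, 0, 0, 0, 0.002, 0.005]]]}}

```text
t: 9.45
eef_pos: [0.4703, -0.102, 0.2015]
ee_rot: [-3.14, -0.01, -0.672]
force: [-1.4, -6.2, 26.3]
width: 0.0218
```

Contact: about 26 N at the lug-on-collar height, so the stem is in the hole but the lugs miss the slots. I'll ease off and feel clockwise, since the earlier readings gave 135–141°.

Emit:
{"method": "move_arm", "body": {"deltas": [[[0, 0, 0, 0, 0, -0.001, 0.005], [0, 0, 0, 0, 0, -0.002, 0.005], [0, 0, 1, 0, 0, -0.002, 0.005], [0, 0, 2, 0, 0, -0.002, 0.005], [0, 0, 3, 0, 0, -0.002, 0.005], [0, 0, 3, 0, 0, -0.002, 0.005]]]}}

```text
t: 9.95
eef_pos: [0.4692, -0.1014, 0.2018]
ee_rot: [-3.14, -0.007, -0.726]
force: [-0.4, -4.6, 17.1]
width: 0.0218
```

Emit:
{"method": "move_arm", "body": {"deltas": [[[0, 0, 0.7, 0, 0, 0, 0.005], [0, 0, 1.4, 0, 0, 0, 0.005], [0, 0, 2, 0, 0, 0, 0.005], [0, 0, 2.7, 0, 0, 0, 0.005], [0, 0, 3, 0, 0, 0, 0.005], [0, 0, 3, 0, 0, 0, 0.005]]]}}

```text
t: 10.45
eef_pos: [0.469, -0.1015, 0.2019]
ee_rot: [-3.14, -0.006, -0.778]
force: [-0.8, -4.6, 17.4]
width: 0.0218
```

No drop yet. One composite look will show how the lugs and stem sit.

```bash
python3 - <<'E'
from h import *
ims=[]
th=np.radians(np.arange(0,360,15))
for n in('scene','side'):
    s,f=grab(n,n+'5');C=np.array([.466,-.1])
    p=proj(s,f,[[*C,.12]])[0].astype(int);x,y=p
    im=cv2.resize(f['frame'][y-33:y+33,x-33:x+33],(396,396),interpolation=cv2.INTER_CUBIC)
    q=(proj(s,f,np.c_[C[0]+.052*np.cos(th),C[1]+.052*np.sin(th),0*th+.108])-[x-33,y-33]+.5)*6
    im2=im.copy()
    for a in q.astype(int):cv2.circle(im2,tuple(int(v) for v in a),2,(0,0,255),-1)
    ims.append(im2)
s,f=grab('wrist','w5');print(s['eef_pos'],s['moment'],s['force'])
cv2.imwrite('pics/p5.png',np.hstack(ims))
E
```

```text
[ 0.46899772 -0.10150235  0.20182529] [-2.11086215  0.85658791  0.25519854] [-1.25882411 -4.87485484 16.77687975]
```

View pics/p5.png

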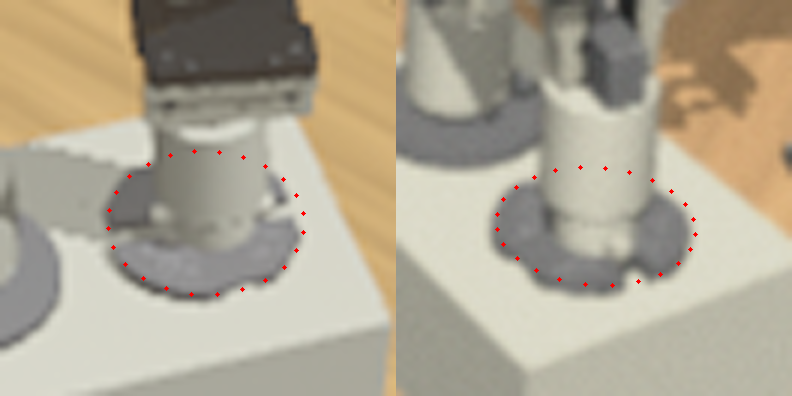

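```bash
python3 - <<'E'
from h import *
C=np.array([.466,-.1])
for n,pts in(('side5',[(635-396,270,.108),(622-396,242,.112),(635-396,275,.104)]),('scene5',[(288,211,.104),(122,236,.108),(270,200,.108)])):
    s,f=load(n);x,y=proj(s,f,[[*C,.12]])[0].astype(int)
    for u,v,z in pts:
        p=onplane(s,f,[[u/6+x-33,v/6+y-33]],z)[0][:2]-C;print(n,u,v,p*1e3,np.degrees(np.arctan2(p[1],p[0])),np.hypot(*p)*1e3)
# angular profile in both images outside the cartridge, r=44..48
th=np.arange(0,360,3)
for n in('side4','scene4','side5','scene5'):
    s,f=load(n);g=cv2.cvtColor(f['frame'],cv2.COLOR_BGR2GRAY).astype(np.float32)
    V=0
    for r in(.042,.045,.048):
        t=np.radians(th);q=proj(s,f,np.c_[C[0]+r*np.cos(t),C[1]+r*np.sin(t),0*t+.108]).astype(np.float32);V=V+cv2.remap(g,q[:,0],q[:,1],1).ravel()/3
    print(n,[(int(th[i]),int(V[i])) for i in range(35,62)],[(int(th[i]),int(V[i])) for i in range(96,120)])
E
```

```text
side5 239 270 [-34.23213678  30.03368432] 138.73779177298113 45.53966822339808
side5 226 242 [-21.61402414  15.52610816] 144.30899325920896 26.612517241805392
side5 239 275 [-34.11953501  28.93093035] 139.70443441665452 44.734118971389236
scene5 288 211 [-35.76208715  29.73180298] 140.26061897718108 46.5070638256551
scene5 122 236 [ 36.76380164 -25.15733072] -34.38368911090666 44.547372543698216
scene5 270 200 [-33.03984447  19.56993944] 149.3611766485369 38.40070119609977
side4 [(105, 125), (108, 125), (111, 123), (114, 120), (117, 118), (120, 119), (123, 120), (126, 121), (129, 140), (132, 158), (135, 166), (138, 157), (141, 133), (144, 111), (147, 105), (150, 110), (153, 115), (156, 117), (159, 118), (162, 119), (165, 119), (168, 120), (171, 121), (174, 122), (177, 122), (180, 126), (183, 129)] [(288, 188), (291, 189), (294, 187), (297, 184), (300, 181), (303, 178), (306, 172), (309, 162), (312, 153), (315, 144), (318, 138), (321, 139), (324, 153), (327, 172), (330, 179), (333, 173), (336, 154), (339, 139), (342, 131), (345, 128), (348, 128), (351, 127), (354, 127), (357, 126)]
sc
[... 1156 characters left out ...]
9, 131), (342, 128), (345, 128), (348, 129), (351, 128), (354, 127), (357, 127)]
scene5 [(105, 143), (108, 143), (111, 143), (114, 142), (117, 142), (120, 145), (123, 148), (126, 153), (129, 165), (132, 177), (135, 194), (138, 204), (141, 200), (144, 188), (147, 164), (150, 144), (153, 147), (156, 153), (159, 154), (162, 152), (165, 151), (168, 156), (171, 162), (174, 170), (177, 176), (180, 178), (183, 178)] [(288, 109), (291, 109), (294, 110), (297, 110), (300, 110), (303, 108), (306, 105), (309, 100), (312, 92), (315, 108), (318, 128), (321, 146), (324, 159), (327, 155), (330, 148), (333, 142), (336, 142), (339, 144), (342, 144), (345, 144), (348, 143), (351, 143), (354, 143), (357, 143)]
```

```bash
python3 - <<'E'
from h import *
for n in('w3','w4','w5'):
    s,f=load(n);print(n,s['eef_pos'].round(4),s['force'].round(1),s['moment'].round(2),s['joint_efforts'].round(1))
E
```

```text
w3 [0.4571 0.0096 0.2886] [ 0.5  0.4 -2.3] [ 0.08 -0.05 -0.02] [ -0.8 -27.7  31.    7.7  -0.1   0.1]
w4 [ 0.4667 -0.0998  0.2268] [-0.1  0.  -2.4] [-0.06  0.14 -0.06] [  0.1 -31.6  29.4   7.2   0.1  -0. ]
w5 [ 0.469  -0.1015  0.2018] [-1.3 -4.9 16.8] [-2.11  0.86  0.26] [  2.3 -24.5  22.1   2.1   1.2  -0.2]
```

Emit:
{"method": "move_arm", "body": {"deltas": [[[0, 0, -1, 0, 0, -0.001, 0.005], [0, 0, -3, 0, 0, -0.002, 0.005], [0, 0, -4, 0, 0, -0.0025, 0.005], [0, 0, -5, 0, 0, -0.003, 0.005], [0, 0, -6, 0, 0, -0.003, 0.005], [0, 0, -6, 0, 0, -0.003, 0.005]]]}}

```text
t: 11.1
eef_pos: [0.468, -0.1, 0.2024]
ee_rot: [-3.14, -0.003, -0.673]
force: [3.9, -1.5, 2.4]
width: 0.0216
```

Light contact already occurs at z≈0.2025. That is above the lug height, and the moment puts it on the 230° side, so the stem shoulder is probably on the rim. I'll shift about 1.5–2 mm toward 51° (tool −y), as the slot symmetry also suggests.

Emit:
{"method": "move_arm", "body": {"deltas": [[[0, 0, 0, 0, 0, -0.002, 0.005], [0, 0, 0, -0.001, -0.0015, -0.003, 0.005], [0, 0, 0, -0.001, -0.0015, -0.002, 0.005], [0, 0, 0, -0.001, -0.0015, 0, 0.005], [0, 0, 0, -0.001, -0.0015, 0.001, 0.005], [0, 0, 0, -0.001, -0.0015, 0.002, 0.005], [0, 0, 0, -0.001, -0.0015, 0.003, 0.005], [0, 0, 0, -0.001, -0.0015, 0.003, 0.005]]]}}

```text
t: 11.77
eef_pos: [0.468, -0.0996, 0.2019]
ee_rot: [3.141, -0.005, -0.673]
force: [-3.0, -6.4, 23.6]
width: 0.0215
```

```bash
python3 - <<'E'
from station import monitor
s=monitor.get_state();print(s['eef_pos'].round(4),s['ee_rot'].round(3),s['force'].round(1),s['moment'].round(2))
E
```

```text
[ 0.468  -0.0996  0.2019] [ 3.141 -0.005 -0.673] [-3.  -6.4 23.6] [-2.62  1.85  0.05]
```

```bash
python3 - <<'E'
from h import *
C0=np.array([.466,-.1])
for n in('scene','side'):
    s,f=grab(n,n+'6');x,y=proj(s,f,[[*C0,.12]])[0].astype(int)
    g=f['frame'].astype(int)
    z=lambda P:(proj(s,f,P)-[x-33,y-33]+.5)*6
    M,o=cam(s,f);C=np.array([.468,-.0996])
    v=o[:2]-C;w=np.array([-v[1],v[0]])/np.hypot(*v)*.03
    for h in(.14,.15,.16):
        e=z([[*(C+w),h],[*(C-w),h],[*C,h]]);print(n,h,'pred edges',e[:2,0].round(0),'row',e[:2,1].round(0))
        r=int(e[:2,1].mean()/6+y-33);row=cv2.resize(f['frame'][r:r+1,x-33:x+33],(396,1),interpolation=cv2.INTER_CUBIC)[0].astype(int)
        print(' sat/val',[(c,int(row[c].max()-row[c].min()),int(row[c].mean())) for c in range(110,310,6)])
E
```

```text
scene 0.14 pred edges [263. 147.] row [183. 181.]
 sat/val [(110, 12, 163), (116, 11, 144), (122, 4, 116), (128, 3, 107), (134, 4, 108), (140, 4, 109), (146, 4, 109), (152, 6, 107), (158, 11, 109), (164, 13, 115), (170, 13, 120), (176, 13, 122), (182, 14, 124), (188, 14, 125), (194, 13, 130), (200, 13, 136), (206, 13, 142), (212, 13, 148), (218, 13, 153), (224, 14, 158), (230, 14, 162), (236, 15, 166), (242, 13, 170), (248, 14, 173), (254, 14, 174), (260, 14, 174), (266, 14, 167), (272, 5, 147), (278, 2, 149), (284, 10, 193), (290, 13, 211), (296, 13, 210), (302, 13, 210), (308, 13, 210)]
scene 0.15 pred edges [263. 147.] row [169. 167.]
 sat/val [(110, 12, 162), (116, 13, 163), (122, 13, 159), (128, 10, 138), (134, 6, 116), (140, 5, 107), (146, 3, 103), (152, 5, 104), (158, 11, 108), (164, 13, 114), (170, 12, 119), (176, 13, 122), (182, 13, 124), (188, 14, 126), (194, 14, 128), (200, 13, 134), (206, 13, 141), (212, 13, 147), (218, 14, 152), (224, 14, 157), (230, 14, 162), (236, 13, 166), (242, 14, 170), (248, 13, 172), (254, 13, 175), (260, 14, 174), (266, 13, 171), (272, 12, 187), 
[... 1801 characters left out ...]
, 209), (278, 19, 213), (284, 21, 211), (290, 30, 204), (296, 48, 187), (302, 68, 174), (308, 82, 168)]
side 0.16 pred edges [261. 143.] row [146. 138.]
 sat/val [(110, 1, 124), (116, 3, 123), (122, 2, 120), (128, 3, 115), (134, 1, 110), (140, 5, 112), (146, 12, 124), (152, 14, 136), (158, 17, 152), (164, 17, 164), (170, 18, 172), (176, 20, 181), (182, 20, 187), (188, 18, 193), (194, 21, 195), (200, 20, 199), (206, 21, 199), (212, 21, 196), (218, 21, 197), (224, 20, 192), (230, 20, 192), (236, 19, 187), (242, 18, 181), (248, 18, 171), (254, 17, 159), (260, 18, 164), (266, 29, 189), (272, 41, 197), (278, 62, 184), (284, 80, 168), (290, 87, 163), (296, 89, 161), (302, 87, 161), (308, 87, 160)]
```

Comparing both fixed cameras, the cartridge body sits about 3.5 mm off the collar centre, mainly toward +y. The push of the contact force agrees. I'll correct by +4 mm in tool x and +2 mm in tool y.

Emit:
{"method": "move_arm", "body": {"deltas": [[[0, 0, 0, 0, 0, -0.003, 0.005], [0, 0, 0, 0.002, 0.001, -0.006, 0.005], [0, 0, 0, 0.004, 0.002, -0.006, 0.005], [0, 0, 0, 0.004, 0.002, -0.004, 0.005], [0, 0, 0, 0.004, 0.002, -0.003, 0.005], [0, 0, 0, 0.004, 0.002, -0.002, 0.005], [0, 0, 0, 0.004, 0.002, -0.001, 0.005], [0, 0, 0, 0.004, 0.002, -0.001, 0.005]]]}}

```text
t: 12.53
eef_pos: [0.4699, -0.1028, 0.2014]
ee_rot: [-3.141, -0.003, -0.673]
force: [-1.8, -2.1, 14.9]
width: 0.0218
```

Emit:
{"method": "move_arm", "body": {"deltas": [[[0, 0, 0, 0, 0, 0.0005, 0.005], [0, 0, 0, 0, 0, 0.001, 0.005], [0, 0, 0, 0, 0, 0.0015, 0.005], [0, 0, 0, 0, 0, 0.002, 0.005], [0, 0, 0, 0, 0, 0.002, 0.005]]]}}

```text
t: 12.95
eef_pos: [0.47, -0.1027, 0.1987]
ee_rot: [-3.14, -0.003, -0.674]
force: [3.3, -5.5, -1.1]
width: 0.0219
```

It dropped and the force fell, so I'll go on down.

Emit:
{"method": "move_arm", "body": {"deltas": [[[0, 0, 0, 0, 0, 0.0007, 0.005], [0, 0, 0, 0, 0, 0.0014, 0.005], [0, 0, 0, 0, 0, 0.002, 0.005], [0, 0, 0, 0, 0, 0.003, 0.005], [0, 0, 0, 0, 0, 0.003, 0.005]]]}}

```text
t: 13.37
eef_pos: [0.4695, -0.1025, 0.1944]
ee_rot: [-3.141, -0.002, -0.674]
force: [3.9, -4.3, -1.1]
width: 0.0215
```

Emit:
{"method": "move_arm", "body": {"deltas": [[[0, 0, 0, 0.0005, 0, 0.0015, 0.005], [0, 0, 0, 0.001, 0, 0.003, 0.005], [0, 0, 0, 0.001, 0, 0.0045, 0.005], [0, 0, 0, 0.001, 0, 0.006, 0.005], [0, 0, 0, 0.001, 0, 0.0075, 0.005], [0, 0, 0, 0.001, 0, 0.009, 0.005], [0, 0, 0, 0.001, 0, 0.0105, 0.005], [0, 0, 0, 0.001, 0, 0.012, 0.005], [0, 0, 0, 0.001, 0, 0.0125, 0.005], [0, 0, 0, 0.001, 0, 0.0125, 0.005]]]}}

```text
t: 14.2
eef_pos: [0.4698, -0.1028, 0.1827]
ee_rot: [-3.141, -0.001, -0.674]
force: [-0.2, -1.8, 9.4]
width: 0.0219
```

The lugs are through and the spring is felt at about 12 N. I'll push 1.5 mm more and twist clockwise.

Emit:
{"method": "move_arm", "body": {"deltas": [[[0, 0, 0, 0, 0, 0.0015, 0.005], [0, 0, 0, 0, 0, 0.0015, 0.005], [0, 0, 3, 0, 0, 0.0015, 0.005], [0, 0, 6, 0, 0, 0.0015, 0.005], [0, 0, 9, 0, 0, 0.0015, 0.005], [0, 0, 13, 0, 0, 0.0015, 0.005], [0, 0, 17, 0, 0, 0.0015, 0.005], [0, 0, 21, 0, 0, 0.0015, 0.005], [0, 0, 25, 0, 0, 0.0015, 0.005], [0, 0, 25, 0, 0, 0.0015, 0.005]]]}}

```text
t: 15.03
eef_pos: [0.4702, -0.103, 0.1817]
ee_rot: [-3.14, -0.001, -1.114]
force: [-0.4, -1.9, 10.0]
width: 0.0218
```

```bash
python3 - <<'E'
from station import monitor
s=monitor.get_state();print(s['t'],s['eef_pos'].round(4),s['ee_rot'].round(3),s['force'].round(1),s['moment'].round(2),s['q'].round(2),s['width'])
E
```

```text
15.0333 [ 0.4702 -0.103   0.1817] [-3.140e+00 -1.000e-03 -1.114e+00] [-0.4 -1.9 10. ] [-1.2   0.14 -0.01] [ 0.2   0.07 -0.47  0.   -1.03  0.26] 0.02178492815912057
```

Emit:
{"method": "move_arm", "body": {"deltas": [[[0, 0, 4, 0, 0.0003, 0, 0.005], [0, 0, 8, 0, 0.0006, 0, 0.005], [0, 0, 12, 0, 0.0009, 0, 0.005], [0, 0, 16, -0.0002, 0.0012, 0, 0.005], [0, 0, 20, -0.0003, 0.0015, 0, 0.005], [0, 0, 24, -0.0005, 0.0018, 0, 0.005], [0, 0, 28, -0.0006, 0.002, 0, 0.005], [0, 0, 32, -0.0008, 0.0023, 0, 0.005], [0, 0, 36, -0.001, 0.0025, 0, 0.005], [0, 0, 40, -0.0012, 0.0028, 0, 0.005], [0, 0, 44, -0.0014, 0.003, 0, 0.005], [0, 0, 44, -0.0014, 0.003, 0, 0.005]]]}}

```text
t: 16.03
eef_pos: [0.4669, -0.1032, 0.1817]
ee_rot: [-3.139, -0.0, -1.882]
force: [0.8, -2.6, 10.4]
width: 0.0217
```

```bash
python3 - <<'E'
from station import monitor
s=monitor.get_state();print(s['t'],s['eef_pos'].round(4),s['ee_rot'].round(3),s['force'].round(1),s['moment'].round(2),s['q'].round(2),s['width'])
E
```

```text
16.0333 [ 0.4669 -0.1032  0.1817] [-3.139 -0.    -1.882] [ 0.8 -2.6 10.4] [-1.41  0.04 -0.07] [ 0.2   0.07 -0.48  0.   -1.03 -0.51] 0.021729092951036637
```

Emit:
{"method": "move_arm", "body": {"deltas": [[[0, 0, 2, 0, 0.0002, 0, 0.005], [0, 0, 4, 0, 0.0004, 0, 0.005], [0, 0, 6, 0, 0.0005, 0, 0.005], [0, 0, 8, 0, 0.0007, 0, 0.005], [0, 0, 10, 0, 0.0008, 0, 0.005], [0, 0, 12, 0, 0.001, 0, 0.005], [0, 0, 12, 0, 0.001, 0, 0.005]]]}}

```text
t: 16.62
eef_pos: [0.4661, -0.1029, 0.1817]
ee_rot: [-3.139, 0.0, -2.09]
force: [-0.2, -2.7, 10.2]
width: 0.022
```

```bash
python3 - <<'E'
from station import monitor
s=monitor.get_state();print(s['t'],s['eef_pos'].round(4),s['ee_rot'].round(3),s['force'].round(1),s['moment'].round(2),s['width'])
E
```

```text
16.6167 [ 0.4661 -0.1029  0.1817] [-3.139  0.    -2.09 ] [-0.2 -2.7 10.2] [-1.43 -0.11  0.05] 0.022004836798544057
```

Emit:
{"method": "move_arm", "body": {"deltas": [[[0, 0, 1, 0, 0, 0, 0.005], [0, 0, 2, 0, 0, 0, 0.005], [0, 0, 3, 0, 0, 0, 0.005], [0, 0, 4, 0, 0, 0, 0.005], [0, 0, 4, 0, 0, 0, 0.005]]]}}

```text
t: 17.03
eef_pos: [0.4663, -0.103, 0.1817]
ee_rot: [-3.139, 0.0, -2.157]
force: [1.6, -3.9, 8.4]
width: 0.0218
```

```bash
python3 - <<'E'
from station import monitor
s=monitor.get_state();print(s['t'],s['eef_pos'].round(4),s['ee_rot'].round(3),s['force'].round(1),s['moment'].round(2),s['width'])
E
```

```text
17.0333 [ 0.4663 -0.103   0.1817] [-3.139  0.    -2.157] [ 1.6 -3.9  8.4] [-1.75 -0.45  0.57] 0.021782092729811308
```

Emit:
{"method": "move_arm", "body": {"deltas": [[[0, 0, 1, 0, 0, 0, 0.005], [0, 0, 2, 0, 0, 0, 0.005], [0, 0, 2, 0, 0, 0, 0.005]]]}}

```text
t: 17.28
eef_pos: [0.4662, -0.1029, 0.1817]
ee_rot: [-3.139, 0.0, -2.191]
force: [-0.1, -3.4, 10.1]
width: 0.0222
```

```bash
python3 - <<'E'
from station import monitor
s=monitor.get_state();print(s['t'],s['eef_pos'].round(4),s['ee_rot'].round(3),s['force'].round(1),s['moment'].round(2),s['width'])
E
```

```text
17.2833 [ 0.4662 -0.1029  0.1817] [-3.139  0.    -2.191] [-0.1 -3.4 10.1] [-1.32 -0.37  1.01] 0.02223074200584829
```

The stop is felt: 87° turned, moment rising to 1 N m. I'll relieve the twist slightly, let it rise with the spring into the pockets, then open.

Emit:
{"method": "move_arm", "body": {"deltas": [[[0, 0, -1, 0, 0, -0.001, 0.005], [0, 0, -1.5, 0, 0, -0.003, 0.005], [0, 0, -1.5, 0, 0, -0.005, 0.005], [0, 0, -1.5, 0, 0, -0.007, 0.005], [0, 0, -1.5, 0, 0, -0.008, 0.005], [0, 0, -1.5, 0, 0, -0.008, 0.005]]]}}

```text
t: 17.78
eef_pos: [0.4657, -0.1023, 0.1873]
ee_rot: [-3.141, 0.001, -2.166]
force: [7.8, -4.4, -10.1]
width: 0.0217
```

```bash
python3 - <<'E'
from station import monitor
s=monitor.get_state();print(s['t'],s['eef_pos'].round(4),s['ee_rot'].round(3),s['force'].round(1),s['moment'].round(2),s['width'])
E
```

```text
17.7833 [ 0.4657 -0.1023  0.1873] [-3.141e+00  1.000e-03 -2.166e+00] [  7.8  -4.4 -10.1] [-2.02 -3.24  0.27] 0.021712126314590675
```

Held up by the collar at the locked height (about 5.6 mm above the push depth). I'll take off the upward pull and open.

Emit:
{"method": "move_arm", "body": {"deltas": [[[0, 0, 0, 0, 0, 0.001, 0.005], [0, 0, 0, 0, 0, 0.001, 0.005], [0, 0, 0, 0, 0, 0.001, 0.05], [0, 0, 0, 0, 0, 0.001, 0.05], [0, 0, 0, 0, 0, 0.001, 0.05], [0, 0, 0, 0, 0, 0.001, 0.05], [0, 0, 0, 0, 0, 0.001, 0.05], [0, 0, 0, 0, 0, 0, 0.05]]]}}

```text
t: 18.45
eef_pos: [0.4647, -0.1025, 0.1883]
ee_rot: [3.141, -0.0, -2.167]
force: [0.2, -1.0, -0.3]
width: 0.0494
```

Emit:
{"method": "move_arm", "body": {"deltas": [[[0, 0, 0, 0, 0, -0.01, 0.05], [0, 0, 0, 0, 0, -0.03, 0.05], [0, 0, 0, 0, 0, -0.06, 0.05], [0, 0, 0, 0, 0, -0.09, 0.05], [0, 0, 0, 0.02, 0, -0.12, 0.05], [0, 0, 0, 0.04, 0, -0.14, 0.05], [0, 0, 0, 0.04, 0, -0.14, 0.05], [0, 0, 0, 0.04, 0, -0.14, 0.05]]]}}

```text
t: 19.12
eef_pos: [0.4427, -0.1362, 0.3307]
ee_rot: [-3.139, 0.003, -2.168]
force: [-0.6, -0.1, -1.8]
width: 0.05
```

```bash
python3 - <<'E'
from h import *
ims=[]
s,f=grab('wrist','w7');print(s['t'],s['eef_pos'],s['ee_rot'],s['force'])
ims.append(cv2.resize(f['frame'],(532,400)))
b=[]
for n in('scene','side'):
    s,f=grab(n,n+'7');x,y=proj(s,f,[[.466,-.1,.14]])[0].astype(int)
    b.append(cv2.resize(f['frame'][y-50:y+50,x-60:x+60],(240,200),interpolation=cv2.INTER_CUBIC))
cv2.imwrite('pics/p7.png',np.hstack(ims+[np.vstack(b)]))
E
```

```text
19.1167 [ 0.4426754  -0.13620238  0.3307172 ] [-3.13866064e+00  2.52500265e-03 -2.16788459e+00] [-0.55014503 -0.08407251 -1.75420164]
```

View pics/p7.png

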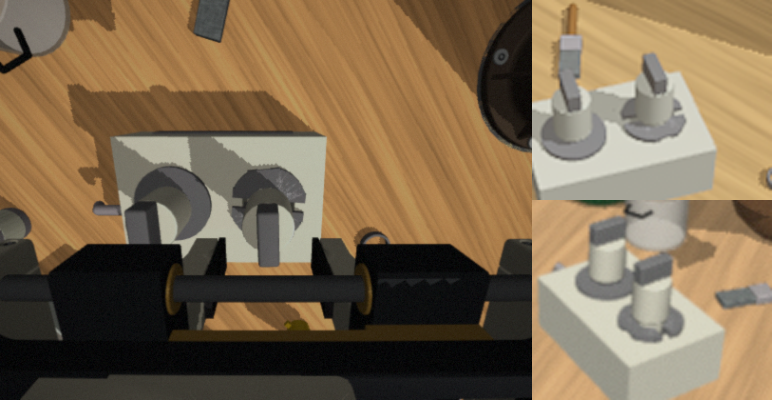

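The bar lies parallel to the fitted one (wrist view: bars at (268,235) and (142,235)). One last check of the height: overlay bar tops at 0.218 m (locked) on both cartridges, with the fitted one as reference.

```bash
python3 - <<'E'
from h import *
ux=np.array([np.cos(np.radians(55.8)),np.sin(np.radians(55.8))]);uy=np.array([-ux[1],ux[0]])
W=np.array([.466,-.1]);out=[]
for n in('scene7','side7'):
    s,f=load(n);row=[]
    for C in(W,W-.13*uy):
        x,y=proj(s,f,[[*C,.2]])[0].astype(int)
        im=cv2.resize(f['frame'][y-18:y+18,x-25:x+25],(400,288),interpolation=cv2.INTER_CUBIC)
        for z,c in((.218,(0,0,255)),(.214,(0,255,0))):
            P=[[*(C+a*.03*ux+b*.011*uy),z] for a,b in((1,1),(1,-1),(-1,-1),(-1,1))]
            for q in (proj(s,f,P)-[x-25,y-18]+.5)*8:cv2.circle(im,tuple(int(v) for v in q),2,c,-1)
        row.append(im)
    out.append(np.hstack(row))
cv2.imwrite('pics/p8.png',np.vstack(out))
E
```

```text
(no output)
```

View pics/p8.png

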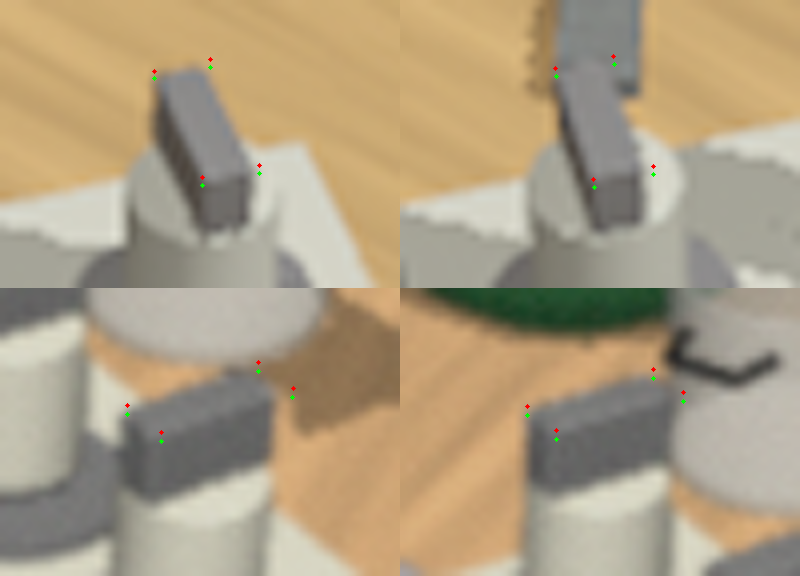

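The overlay is not decisive: the new bar could be 1–3 mm lower, which is near the pixel accuracy. A gentle touch on the bar's top with shut fingers will tell 0.218 (locked) from 0.214.

Emit:
{"method": "move_arm", "body": {"deltas": [[[0, 0, 0, -0.01, 0, 0, 0], [0, 0, 0, -0.03, 0, 0.01, 0], [0, 0, 0, -0.042, 0, 0.03, 0], [0, 0, 0, -0.042, 0, 0.06, 0], [0, 0, 0, -0.042, 0, 0.085, 0], [0, 0, 0, -0.042, 0, 0.098, 0], [0, 0, 0, -0.042, 0, 0.102, 0], [0, 0, 0, -0.042, 0, 0.102, 0], [0, 0, 0, -0.042, 0, 0.102, 0]]]}}

```text
t: 20.02
eef_pos: [0.4668, -0.1007, 0.227]
ee_rot: [-3.141, -0.0, -2.166]
force: [0.6, 0.2, 0.3]
width: 0.0013
```

Emit:
{"method": "move_arm", "body": {"deltas": [[[0, 0, 0, 0, 0, 0.001, 0], [0, 0, 0, 0, 0, 0.003, 0], [0, 0, 0, 0, 0, 0.005, 0], [0, 0, 0, 0, 0, 0.006, 0], [0, 0, 0, 0, 0, 0.007, 0], [0, 0, 0, 0, 0, 0.008, 0], [0, 0, 0, 0, 0, 0.008, 0], [0, 0, 0, 0, 0, 0.008, 0]]]}}

```text
t: 20.68
eef_pos: [0.4661, -0.101, 0.2186]
ee_rot: [3.142, -0.0, -2.167]
force: [0.3, -0.2, 0.2]
width: 0.0004
```

Emit:
{"method": "move_arm", "body": {"deltas": [[[0, 0, 0, 0, 0, 0.0005, 0], [0, 0, 0, 0, 0, 0.001, 0], [0, 0, 0, 0, 0, 0.001, 0], [0, 0, 0, 0, 0, 0.001, 0]]]}}

```text
t: 21.02
eef_pos: [0.4666, -0.1012, 0.2183]
ee_rot: [-3.14, 0.0, -2.166]
force: [-0.7, -1.0, 4.9]
width: 0.0006
```

Emit:
{"method": "move_arm", "body": {"deltas": [[[0, 0, 0, 0, 0, 0.0005, 0], [0, 0, 0, 0, 0, 0.001, 0], [0, 0, 0, 0, 0, 0.001, 0], [0, 0, 0, 0, 0, 0.001, 0]]]}}

```text
t: 21.35
eef_pos: [0.4671, -0.1012, 0.2179]
ee_rot: [-3.139, 0.001, -2.166]
force: [-1.1, -0.2, 8.6]
width: 0.0003
```

Contact at 0.218 m, so it is locked. I'll back away and hand in.

Emit:
{"method": "move_arm", "body": {"deltas": [[[0, 0, 0, 0, 0, -0.01, 0], [0, 0, 0, 0, 0, -0.04, 0], [0, 0, 0, 0, 0, -0.08, 0], [0, 0, 0, 0.02, 0, -0.11, 0.03], [0, 0, 0, 0.03, 0, -0.12, 0.03], [0, 0, 0, 0.03, 0, -0.12, 0.03], [0, 0, 0, 0.03, 0, -0.12, 0.03]]]}}

```text
t: 21.93
eef_pos: [0.4491, -0.1259, 0.3369]
ee_rot: [-3.141, 0.001, -2.168]
force: [0.6, 0.7, -0.8]
width: 0.0219
```

```bash
python3 - <<'E'
from h import *
from station import arm,monitor
for n in('scene','side'):
    s,f=grab(n,n+'9');d=cv2.absdiff(f['frame'],load(n+'7')[1]['frame']).max(2)
    x,y=proj(s,f,[[.466,-.1,.2]])[0].astype(int);print(n,'diff at bar since release',int(d[y-5:y+12,x-10:x+10].max()))
s=monitor.get_state();print(s['t'],s['eef_pos'],s['force'])
print(arm.job_done())
E
```

```text
scene diff at bar since release 28
side diff at bar since release 32
22.0333 [ 0.44879875 -0.12549031  0.33534128] [-0.24229454  0.13405344 -0.13553412]
the job is handed in; nothing more can be done
None
```

The cartridge is fitted and locked in the empty well, and the job is handed in at about 22 s of the 70 s allowed. I lowered the lugs through the collar's slots (the first tries caught on the collar, and moving the cartridge about 4 mm let it in). Then I pushed it in against the spring, turned it clockwise about 87° to the stop, let the spring lift it, released it and backed away. The highest force reading at the end of any move was about 26 N.

**Checks that agreed:**
- Before release, the cartridge held against an upward pull of about 10 N, roughly 5.6 mm above the push depth.
- Its bar lies parallel to the fitted cartridge's bar.
- A light touch (under 9 N) found the bar's top at 0.218 m, which is the locked height.

**Checks that were less clear:**
- A camera overlay of the bar height was inconclusive: it looked 1–3 mm low, which is close to the pixel accuracy. I relied on the touch instead.
- A rough before-and-after image comparison at the bar, taken after the touch, showed differences of up to 28–32 grey levels. I put these down to noise or the gripper's shadow and did not look further.
- I did not measure the other things on the table again at the end. The gripper was never lowered near any of them; the closest was the yellow look-alike, about 90 mm away when I picked up the cartridge.

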